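# Put the microscope lenses in their dishes

## Robot

A 7-joint arm with a two-finger parallel gripper is mounted at the origin on the work surface. World frame = base frame: x ahead of the robot, y to its left, z up, the work surface at z = 0. Lengths are in m, angles in rad, forces in N, time in s.
With the tool pointing down it reaches from about 0.4 to 0.85 m from the base axis. Payload 10.4 kg.
Tool frame: the origin (TCP) lies between the finger pads; the fingertips stand ahead of it and the grasp point (between the pads) lies 5 mm behind it (manip.tip_extent is the z of the fingertips in the tool frame, in m); z points along the fingers, y is the line along which they close (so a half turn about z gives the same grasp; the last joint's range is limited). The gripper opens to 85 mm and grips with 20 to 120 N. Pads are 22 mm wide; open, the fingers measure 114 mm over their backs; the gripper's body (76 mm by 85 mm) begins 54 mm behind the grasp point. The pads swing forward as they close: fully open they stand 13 mm farther back than shut.
Start: joints at [-1.159, 0.332, -0.065, 1.46, 0.022, 1.35, -0.088], TCP at [0.263, 0.567, 0.245] pointing down, gripper open.
Joint ranges: [-2.6, 2.6], [-0.5, 2.12], [-1.47, 1.34], [0.16, 2.42], [-1.27, 4.41], [0.06, 2.06], [-2.6, 2.6]. Speed limits (rad/s): [2.22, 2.22, 2.79, 2.79, 3.14, 3.14, 3.14].

## Interface

Orientations are given as a unit quaternion [x, y, z, w].
In Python, from workcell import status, viewer, manip gives the robot as it stands.
- The arm moves only by the tool play_rows, never from a script. Its argument "plan" is one flat list of numbers, 7 for each row, row after row: the turn, a rotation vector about the tool's x, y, z in degrees, then the shift along the tool's x, y, z in m, then the opening, from 0 (shut) to 1 (fully open). In form: [ax, ay, az, dx, dy, dz, grip, ax, ay, az, dx, dy, dz, grip, ...]. A call has 1 to 20 rows; each row is the pose to reach, as a shift and turn from the pose commanded when the call began, along the tool's axes at that moment; what a row does not reach only later rows make up. A row lasts 1/8 s, in which the tool goes at most 62.5 mm and 10.7 degrees, less where a joint would pass 70% of its speed; a pose out of reach is approached as far as the arm can. A call with a gripper value outside its range is refused whole. The fingers move at their own pace and stop on an object; "squeeze" is the grip in N (left out, the last holds). Time passes only in rows, so rows that repeat a pose let the fingers close. It gives the time, the measured TCP pose, the force, the opening and the grip force at its end, in the units of the state.
- status.get_obs(): the state, without advancing time (a new reading comes with each control period).
- viewer.camera(name): name is "side" or "top"; returns the picture (400x640x3 uint8, red, green, blue); there is no depth.
- viewer.camera_model(name): a dict with "fx", "fy", "cx", "cy" (pixels), "R" (3x3) and "t" (3): a world point X has camera coordinates R X + t. Camera axes: x right, y down, z forward; pixel columns grow to the right and rows downward; lengths in m; the calibration is good to about 2 mm. A picture is of the moment at which its call begins. camera_model takes no time and is no camera call.
- manip.hand_in(): hands the job in; it is judged then, once.
The state is a dict: "clock": time; "joint_pos": joint angles; "joint_velocities": joint speeds; "tau": joint torques, N m; "position": TCP position; "ee_rot": TCP orientation; "ft_force": force on the tool from outside, world axes, zero at the start; "torque": the same for the moment, N m; "grip_width": opening from 0.0 (shut) to 1.0 (fully open); "grasp_force": force on a finger pad.
Only numpy, scipy, OpenCV 4.12 (cv2) and the standard library are available. Lean on these libraries where they do the work, as an engineer would, in place of code of your own. Each camera call takes 0.05 s, during which the arm holds its last target. There are 200 camera calls.

## Task

Clear up the microscope bench: put each of the four black glass-topped lenses into the round aluminium dish of its size, the smallest lens in the smallest dish and so on up to the largest lens in the largest dish, standing upright and flat on the dish's floor. Set the lenses down without dropping them or tipping them over, and leave the flux jar and the solder spool where they stand.

Things in the scene. Friction and masses are not known exactly. Their poses are not given: they have to be found in the camera images.
- lens_27_center (a point): the smallest of four loose microscope lenses: an upright black cylinder 27 mm in diameter and 50 mm high with a bluish glass disc in its top face; straight sides, stands on the table. This point is its centre, half-way up (25 mm above its underside); z is its upward axis. Mass about 60 g
- dish_27: the smallest of four shallow round aluminium dishes with a grey floor, fixed to the table: outer diameter 51 mm, inner diameter 45 mm, 8 mm high over all, its floor 4 mm above the table, so the rim stands 4 mm above the floor. Belongs to the 27 mm lens. Origin at the centre of its underside, on the table; z up
- lens_38_center (a point): the second smallest of four loose microscope lenses: an upright black cylinder 38 mm in diameter and 50 mm high with a bluish glass disc in its top face; straight sides, stands on the table. This point is its centre, half-way up (25 mm above its underside); z is its upward axis. Mass about 110 g
- dish_38: the second smallest of four shallow round aluminium dishes with a grey floor, fixed to the table: outer diameter 62 mm, inner diameter 56 mm, 8 mm high over all, its floor 4 mm above the table, so the rim stands 4 mm above the floor. Belongs to the 38 mm lens. Origin at the centre of its underside, on the table; z up
- lens_49_center (a point): the second largest of four loose microscope lenses: an upright black cylinder 49 mm in diameter and 50 mm high with a bluish glass disc in its top face; straight sides, stands on the table. This point is its centre, half-way up (25 mm above its underside); z is its upward axis. Mass about 180 g
- dish_49: the second largest of four shallow round aluminium dishes with a grey floor, fixed to the table: outer diameter 73 mm, inner diameter 67 mm, 8 mm high over all, its floor 4 mm above the table, so the rim stands 4 mm above the floor. Belongs to the 49 mm lens. Origin at the centre of its underside, on the table; z up
- lens_60_center (a point): the largest of four loose microscope lenses: an upright black cylinder 60 mm in diameter and 50 mm high with a bluish glass disc in its top face; straight sides, stands on the table. This point is its centre, half-way up (25 mm above its underside); z is its upward axis. Mass about 260 g
- dish_60: the largest of four shallow round aluminium dishes with a grey floor, fixed to the table: outer diameter 84 mm, inner diameter 78 mm, 8 mm high over all, its floor 4 mm above the table, so the rim stands 4 mm above the floor. Belongs to the 60 mm lens. Origin at the centre of its underside, on the table; z up
- flux_jar_center (a point): a loose round jar with a green lid, 48 mm in diameter and 42 mm high, standing among the lenses; to be left alone. This point is its centre, half-way up
- solder_spool_center (a point): a loose upright spool with white end flanges and a grey core, 54 mm in diameter and 45 mm high, standing among the lenses; to be left alone. This point is its centre, half-way up

How it is judged:
By the outcome, as a careful person would: the job done as asked, in the order asked, and still so for the second after the job is handed in, with the robot touching nothing.
It also fails if it takes over 102 s, if anything falls off the work surface, if the arm or the gripper's body presses on something with over 40 N, if the wrist force passes 120 N, or if a joint passes its speed limit or range.

## Working session

There is one attempt and no reset: what is moved stays moved. The work goes in short steps, Python scripts to look and compute and a tool call to move; the robot and the scene stay as the last step left them, time stands still between calls to the robot, and variables do not carry over. Pictures are saved under pics/ and viewed, at most 14 in all, crops included, and the job is handed in when it is done.

Besides the shell and the picture viewer there is one more tool, called after ">>>" as name(argument=value, ...), one argument or row to a line, values as JSON. play_rows: Moves the arm, as the interface text tells. Its arguments: {"type":"object","properties":{"plan":{"type":"array","items":{"type":"number"}},"squeeze":{"type":"number"}},"required":["plan"]}

```bash
ls; mkdir -p pics
python3 - <<'E'
from workcell import status, viewer, manip
import cv2
o=status.get_obs();print({k:o[k] for k in('clock','position','ee_rot','grip_width')},manip.tip_extent)
for n in('top','side'):
    cv2.imwrite(f'pics/{n}0.png',viewer.camera(n)[:,:,::-1]);print(n,viewer.camera_model(n))
E
```

```text
pics
{'clock': 0.0, 'position': array([0.26314507, 0.56650893, 0.24449576]), 'ee_rot': array([ 2.15702750e-01,  9.76458805e-01, -7.15832887e-04, -1.11320370e-04]), 'grip_width': 0.9990228247284537} 0.014
top {'fx': 411.99876327231146, 'fy': 411.99876327231146, 'cx': 319.4988222982273, 'cy': 201.96487441010828, 'R': array([[ 2.50093341e-02, -9.99687116e-01,  4.51046021e-04],
       [-9.76020087e-01, -2.45148421e-02, -2.16295661e-01],
       [ 2.16239043e-01,  4.96918049e-03, -9.76327805e-01]]), 't': array([-0.00966486,  0.5298407 ,  1.13704306])}
side {'fx': 397.4366559314214, 'fy': 397.4366559314214, 'cx': 322.34843452879824, 'cy': 202.19030052887646, 'R': array([[ 0.85829388, -0.513143  , -0.00398428],
       [-0.28996673, -0.47856941, -0.82878864],
       [ 0.42338034,  0.71249953, -0.5595476 ]]), 't': array([-0.4719992 ,  0.21130554,  0.7242585 ])}
```

View pics/top0.png

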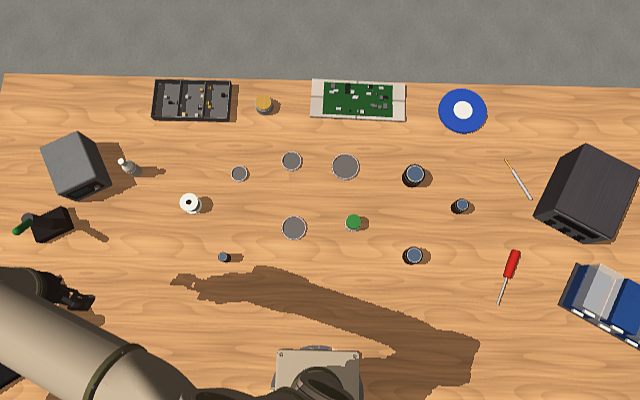

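View pics/side0.png

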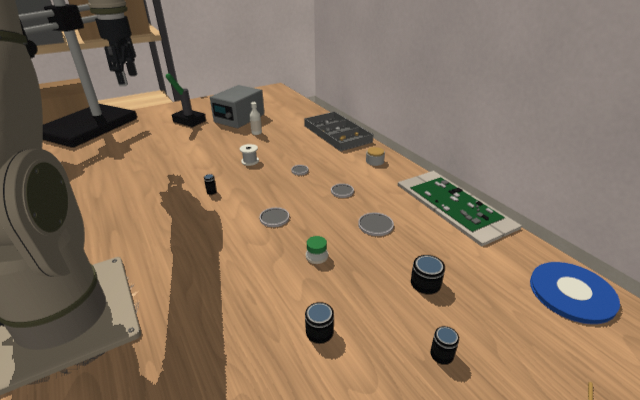

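The top view shows the lenses at about (415,175) 60 mm, (414,255) 49 mm, (460,206) 38 mm and (224,257) 27 mm. The dishes are at (345,166) 60 mm, (294,228) 49 mm, (291,160) 38 mm and (239,173) 27 mm, with the jar at (354,222) and the spool at (190,203). The side view agrees: lenses at (428,272), (319,320), (445,343) and (210,184).

```bash
cat > h.py <<'E'
import numpy as np, cv2
from workcell import status, viewer, manip
def ray(n,uv,z):
    m=viewer.camera_model(n);R=np.array(m['R']);t=np.array(m['t'])
    d=R.T@np.array([(uv[0]-m['cx'])/m['fx'],(uv[1]-m['cy'])/m['fy'],1]);c=-R.T@t
    return c+d*(z-c[2])/d[2], m['fx']/(R@(c+d*(z-c[2])/d[2])+t)[2]
def blob(img,uv,kind,r=26):
    u,v=map(int,uv);x0,y0=u-r,v-r
    c=img[y0:v+r,x0:u+r].astype(int);R,G,B=c[...,0],c[...,1],c[...,2]
    m={'glass':(B-R>12)&(B>60),'grey':(abs(R-B)<22)&(R>70),'green':(G-R>30)&(G-B>30)}[kind]
    n,l,s,ce=cv2.connectedComponentsWithStats(m.astype('uint8'))
    k=max(range(1,n),key=lambda i:s[i,4]-15*np.hypot(*(ce[i]-r)))
    cs,_=cv2.findContours((l==k).astype('uint8'),0,cv2.CHAIN_APPROX_NONE)
    p=cv2.convexHull(max(cs,key=len)); x,y,w,h=cv2.boundingRect(p)
    M=cv2.moments(p); return (M['m10']/M['m00']+x0,M['m01']/M['m00']+y0),w,h
E
python3 - <<'E'
from h import *
T=viewer.camera('top');S=viewer.camera('side')
L=[('lens60',(415,175),(428,267),'glass',.05),('lens49',(414,255),(319,313),'glass',.05),('lens38',(460,206),(446,337),'glass',.05),('lens27',(224,257),(210,179),'glass',.05),
('dish60',(345,166),(376,223),'grey',.007),('dish49',(294,228),(275,217),'grey',.007),('dish38',(291,160),(342,190),'grey',.007),('dish27',(239,173),(300,170),'grey',.007),('jar',(354,222),(317,243),'green',.042),('spool',(190,203),(249,149),'grey',.045)]
for n,a,b,k,z in L:
    for im,c,uv in(('top',T,a),('side',S,b)):
        p,w,h=blob(c,uv,k);X,s=ray(im,p,z)
        print(n,im,np.round(p,1),w,h,'xy',np.round(X[:2],4),'diam mm',round(w/s*1000,1))
E
```

```text
lens60 top [414.7 173.2] 16 15 xy [ 0.6262 -0.2765] diam mm 47.5
lens60 side [428.9 264.4] 25 16 xy [ 0.6254 -0.2743] diam mm 48.2
lens49 top [413.9 254.7] 13 13 xy [ 0.3852 -0.2683] diam mm 36.9
lens49 side [319.1 312.4] 22 18 xy [ 0.3847 -0.2661] diam mm 37.1
lens38 top [462.1 203.9] 11 11 xy [ 0.5364 -0.4124] diam mm 32.1
lens38 side [446.8 334.9] 19 15 xy [ 0.5353 -0.4098] diam mm 30.2
lens27 top [222.1 256.4] 7 8 xy [0.3667 0.276 ] diam mm 19.9
lens27 side [208.2 176.3] 8 4 xy [0.3649 0.2763] diam mm 21.1
dish60 top [344.8 166.3] 26 26 xy [ 0.6559 -0.0714] diam mm 80.3
dish60 side [375.6 224. ] 35 23 xy [ 0.6528 -0.0744] diam mm 83.1
dish49 top [293.6 227.6] 24 23 xy [0.4608 0.0793] diam mm 71.7
dish49 side [274.1 217. ] 29 19 xy [0.4584 0.0762] diam mm 70.7
dish38 top [291.2 160.8] 19 19 xy [0.6696 0.0946] diam mm 58.8
dish38 side [342.  190.4] 23 14 xy [0.6663 0.0917] diam mm 61.8
dish27 top [238.9 173.3] 17 15 xy [0.6252 0.2538] diam mm 52.3
dish27 side [299.6 169.7] 16 10 xy [0.6225 0.2511] diam mm 46.8
jar top [353.1 221.4] 15 14 xy [ 0.4781 -0.0956] diam mm 43.7
jar side [316.  244.1] 19 17 xy [ 0.4742 -0.1013] diam mm 39.6
spool top [190.4 203.2] 22 20 xy [0.5195 0.3818] diam mm 64.5
spool side [249.6 157.4] 16 15 xy [0.5024 0.3294] diam mm 46.2
```

>>> play_rows(
  plan=[0,0,-8,-0.05,-0.05,0.03,1,0,0,-16,-0.1,-0.1,0.06,1,0,0,-24.9,-0.15,-0.15,0.09,1,0,0,-24.9,-0.19,-0.19,0.11,1,0,0,-24.9,-0.216,-0.2205,0.12,1,0,0,-24.9,-0.216,-0.2205,0.12,1,0,0,-24.9,-0.216,-0.2205,0.12,1,0,0,-24.9,-0.216,-0.2205,0.12,1],
  squeeze=30,
)

```text
clock: 1.2
position: [0.366, 0.2778, 0.1259]
ee_rot: [-0.001, 1.0, 0.001, 0.0]
ft_force: [0.7, 0.5, 0.0]
grip_width: 0.998
grasp_force: 0.0
```

>>> play_rows(
  plan=[0,0,0,0,-0.001,0.03,0.8,0,0,0,0,-0.001,0.06,0.7,0,0,0,0,-0.001,0.09,0.6,0,0,0,0,-0.001,0.101,0.5,0,0,0,0,-0.001,0.101,0.45,0,0,0,0,-0.001,0.101,0.4,0,0,0,0,-0.001,0.101,0.35,0,0,0,0,-0.001,0.101,0.25,0,0,0,0,-0.001,0.101,0.15,0,0,0,0,-0.001,0.101,0.15,0,0,0,0,-0.001,0.101,0.15],
  squeeze=30,
)

```text
clock: 2.58
position: [0.3668, 0.2754, 0.0253]
ee_rot: [0.0, 1.0, 0.001, 0.001]
ft_force: [-1.9, 0.3, 6.2]
grip_width: 0.307
grasp_force: 29.1
```

Run:
```python
from h import *
cv2.imwrite('pics/s1.png',cv2.resize(viewer.camera('side')[100:260,100:340,::-1],None,fx=3,fy=3))
```

```text
(no output)
```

View pics/s1.png

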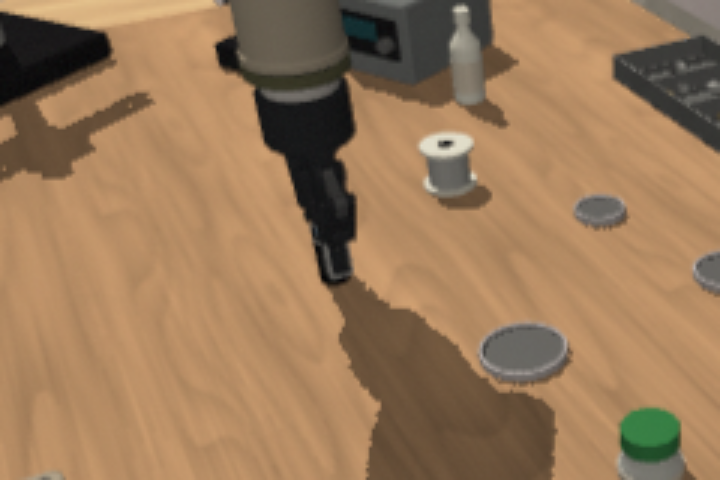

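The picture shows the gripper standing on the 27 mm lens, at crop (335,270). An opening of 0.307 × 85 mm ≈ 26 mm matches the lens, so it is held.

>>> play_rows(
  plan=[0,0,0,0,0,-0.03,0.15,0,0,0,0,0,-0.06,0.15,0,0,0,-0.02,-0.002,-0.08,0.15,0,0,0,-0.06,-0.005,-0.08,0.15,0,0,0,-0.1,-0.01,-0.08,0.15,0,0,0,-0.14,-0.014,-0.08,0.15,0,0,0,-0.18,-0.017,-0.08,0.15,0,0,0,-0.22,-0.02,-0.08,0.15,0,0,0,-0.2475,-0.022,-0.08,0.15,0,0,0,-0.2575,-0.023,-0.08,0.15,0,0,0,-0.2575,-0.023,-0.08,0.15,0,0,0,-0.2575,-0.023,-0.08,0.15,0,0,0,-0.2575,-0.023,-0.08,0.15],
)

```text
clock: 4.25
position: [0.623, 0.2524, 0.1046]
ee_rot: [-0.0, 1.0, 0.0, -0.0]
ft_force: [-0.1, -0.0, 0.1]
grip_width: 0.306
grasp_force: 29.6
```

Run:
```python
from h import *
print(status.get_obs()['position'],status.get_obs()['ft_force'])
a=viewer.camera('side')[90:220,200:400,::-1];b=viewer.camera('top')[100:230,150:350,::-1]
cv2.imwrite('pics/s2.png',cv2.resize(cv2.hconcat([a,b]),None,fx=2,fy=2))
```

```text
[0.623029   0.25238001 0.10459829] [-0.08707513 -0.00990962  0.09199303]
```

View pics/s2.png

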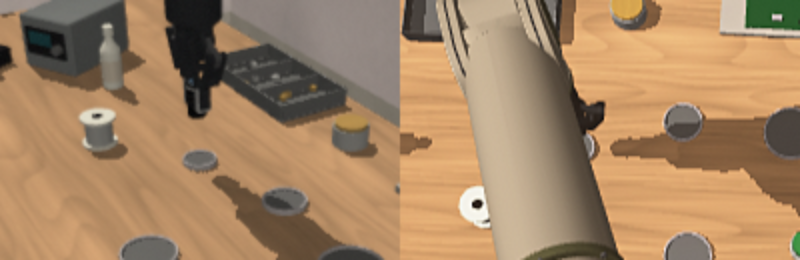

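Side crop: the lens hangs at (197,105), right above dish_27 at (200,158). Lowering next.

>>> play_rows(
  plan=[0,0,0,-0.001,0,0.03,0.15,0,0,0,-0.001,0,0.055,0.15,0,0,0,-0.001,0,0.068,0.15,0,0,0,-0.001,0,0.073,0.15,0,0,0,-0.001,0,0.075,0.15,0,0,0,-0.001,0,0.0755,0.15,0,0,0,-0.001,0,0.0755,0.15],
)

```text
clock: 5.22
position: [0.6251, 0.252, 0.0295]
ee_rot: [0.0, 1.0, 0.0, 0.0]
ft_force: [0.8, -0.1, -0.1]
grip_width: 0.307
grasp_force: 29.6
```

>>> play_rows(
  plan=[0,0,0,0,0,0.0005,0.15,0,0,0,0,0,0.001,0.15,0,0,0,0,0,0.001,0.15],
)

```text
clock: 5.6
position: [0.6252, 0.252, 0.0294]
ee_rot: [0.0, 1.0, 0.0, 0.0]
ft_force: [-4.2, -1.4, 9.6]
grip_width: 0.302
grasp_force: 30.5
```

>>> play_rows(
  plan=[0,0,0,0,0,-0.0005,0.32,0,0,0,0,0,-0.0005,0.36,0,0,0,0,0,-0.0005,0.42,0,0,0,0,0,-0.0005,0.5,0,0,0,0,0,-0.0005,0.6,0,0,0,0,0,-0.02,0.7,0,0,0,0,0,-0.05,0.8,0,0,0,0,0,-0.09,1,0,0,0,0,0,-0.12,1,0,0,0,0,0,-0.12,1],
)

```text
clock: 6.85
position: [0.6265, 0.2524, 0.1525]
ee_rot: [0.0, 1.0, 0.001, 0.003]
ft_force: [-0.3, -0.2, -0.4]
grip_width: 1.002
grasp_force: 0.0
```

Run:
```python
from h import *
S=viewer.camera('side')
p,w,h=blob(S,(300,151),'glass',14);print(p,w,h,ray('side',p,.054)[0])
cv2.imwrite('pics/s3.png',cv2.resize(S[110:220,220:380,::-1],None,fx=3,fy=3))
```

```text
(299.1269841269841, 154.96825396825398) 7 3 [0.62375338 0.25265665 0.054     ]
```

View pics/s3.png

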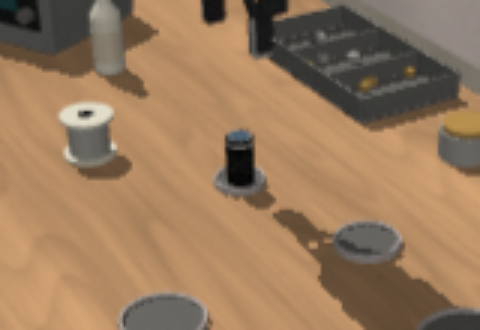

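The 27 mm lens stands upright in its dish at crop (240,158). On to the 38 mm lens.

>>> play_rows(
  plan=[0,0,0,0.008,-0.05,0,1,0,0,0,0.016,-0.11,0,1,0,0,0,0.024,-0.17,0,1,0,0,0,0.032,-0.23,0,1,0,0,0,0.04,-0.29,0,1,0,0,0,0.048,-0.35,0,1,0,0,0,0.056,-0.41,0,1,0,0,0,0.064,-0.47,0,1,0,0,0,0.072,-0.53,0,1,0,0,0,0.08,-0.59,0,1,0,0,0,0.088,-0.64,0.01,1,0,0,0,0.09,-0.663,0.02,1,0,0,0,0.09,-0.663,0.02,1,0,0,0,0.09,-0.663,0.02,1,0,0,0,0.09,-0.663,0.02,1,0,0,0,0.09,-0.663,0.02,1],
)

```text
clock: 8.9
position: [0.5354, -0.4101, 0.1282]
ee_rot: [-0.001, 1.0, 0.0, 0.0]
ft_force: [-0.7, 0.6, -0.2]
grip_width: 1.002
grasp_force: 0.0
```

>>> play_rows(
  plan=[0,0,0,-0.001,-0.001,0.03,0.9,0,0,0,-0.001,-0.001,0.06,0.85,0,0,0,-0.001,-0.001,0.09,0.8,0,0,0,-0.001,-0.001,0.103,0.7,0,0,0,-0.001,-0.001,0.103,0.6,0,0,0,-0.001,-0.001,0.103,0.54,0,0,0,-0.001,-0.001,0.103,0.49,0,0,0,-0.001,-0.001,0.103,0.4,0,0,0,-0.001,-0.001,0.103,0.3,0,0,0,-0.001,-0.001,0.103,0.25,0,0,0,-0.001,-0.001,0.103,0.25],
  squeeze=35,
)

```text
clock: 10.28
position: [0.5363, -0.4125, 0.0261]
ee_rot: [0.0, 1.0, -0.0, 0.001]
ft_force: [-0.8, 2.0, 6.3]
grip_width: 0.441
grasp_force: 35.1
```

>>> play_rows(
  plan=[0,0,0,0,0,-0.03,0.25,0,0,0,0,0,-0.06,0.25,0,0,0,0,0.02,-0.09,0.25,0,0,0,-0.015,0.06,-0.09,0.25,0,0,0,-0.03,0.11,-0.09,0.25,0,0,0,-0.045,0.16,-0.09,0.25,0,0,0,-0.06,0.21,-0.09,0.25,0,0,0,-0.075,0.26,-0.09,0.25,0,0,0,-0.09,0.31,-0.09,0.25,0,0,0,-0.105,0.36,-0.09,0.25,0,0,0,-0.12,0.41,-0.09,0.25,0,0,0,-0.127,0.455,-0.09,0.25,0,0,0,-0.132,0.49,-0.09,0.25,0,0,0,-0.132,0.505,-0.09,0.25,0,0,0,-0.132,0.505,-0.09,0.25,0,0,0,-0.132,0.505,-0.09,0.25,0,0,0,-0.132,0.505,-0.09,0.25,0,0,0,-0.132,0.505,-0.09,0.25],
)

```text
clock: 12.52
position: [0.6678, 0.0918, 0.1149]
ee_rot: [0.001, 1.0, -0.0, 0.0]
ft_force: [-0.7, 0.4, -0.5]
grip_width: 0.432
grasp_force: 35.3
```

>>> play_rows(
  plan=[0,0,0,0,0.001,0.03,0.25,0,0,0,0,0.001,0.06,0.25,0,0,0,0,0.001,0.077,0.25,0,0,0,0,0.001,0.083,0.25,0,0,0,0,0.001,0.085,0.25,0,0,0,0,0.001,0.0855,0.25,0,0,0,0,0.001,0.086,0.25,0,0,0,0,0.001,0.086,0.25,0,0,0,0,0.001,0.086,0.25],
)

```text
clock: 13.65
position: [0.6684, 0.0939, 0.0301]
ee_rot: [0.0, 1.0, 0.0, 0.001]
ft_force: [-1.7, -0.4, 6.4]
grip_width: 0.44
grasp_force: 35.8
```

Contact (6.4 N). Release and rise.

>>> play_rows(
  plan=[0,0,0,0,0,0,0.45,0,0,0,0,0,0,0.49,0,0,0,0,0,0,0.55,0,0,0,0,0,0,0.62,0,0,0,0,0,0,0.7,0,0,0,0,0,-0.02,0.8,0,0,0,0,0,-0.05,0.9,0,0,0,0,0,-0.09,1,0,0,0,0,0,-0.12,1,0,0,0,0,0,-0.12,1],
)

```text
clock: 14.9
position: [0.6696, 0.094, 0.1535]
ee_rot: [0.0, 1.0, 0.001, 0.003]
ft_force: [0.1, 0.7, -0.2]
grip_width: 1.0
grasp_force: 0.0
```

>>> play_rows(
  plan=[0,0,0,0.03,-0.04,0,1,0,0,0,0.065,-0.08,0,1,0,0,0,0.1,-0.125,0,1,0,0,0,0.135,-0.17,0,1,0,0,0,0.17,-0.215,0,1,0,0,0,0.205,-0.26,0,1,0,0,0,0.24,-0.305,0,1,0,0,0,0.27,-0.34,0.01,1,0,0,0,0.283,-0.3605,0.02,1,0,0,0,0.283,-0.3605,0.02,1,0,0,0,0.283,-0.3605,0.02,1,0,0,0,0.283,-0.3605,0.02,1,0,0,0,0.283,-0.3605,0.02,1],
)

```text
clock: 16.52
position: [0.3852, -0.266, 0.1289]
ee_rot: [-0.001, 1.0, 0.0, 0.0]
ft_force: [0.2, -0.3, 0.2]
grip_width: 1.004
grasp_force: 0.0
```

Run:
```python
from h import *
S=viewer.camera('side')
p,w,h=blob(S,(342,168),'glass',16);print(p,w,h,ray('side',p,.054)[0])
cv2.imwrite('pics/s4.png',S[:,:,::-1])
```

```text
Traceback (most recent call last):
  File "h.py", line 12, in blob
    k=max(range(1,n),key=lambda i:s[i,4]-15*np.hypot(*(ce[i]-r)))
ValueError: max() iterable argument is empty
```

The arm probably blocks the view there, so I'll check later. Grasping the 49 mm lens.

>>> play_rows(
  plan=[0,0,0,0,-0.001,0.03,1,0,0,0,0,-0.001,0.06,1,0,0,0,0,-0.001,0.09,0.9,0,0,0,0,-0.001,0.104,0.8,0,0,0,0,-0.001,0.104,0.72,0,0,0,0,-0.001,0.104,0.67,0,0,0,0,-0.001,0.104,0.62,0,0,0,0,-0.001,0.104,0.55,0,0,0,0,-0.001,0.104,0.45,0,0,0,0,-0.001,0.104,0.4,0,0,0,0,-0.001,0.104,0.4],
  squeeze=40,
)

```text
clock: 17.95
position: [0.3853, -0.2677, 0.0258]
ee_rot: [0.0, 1.0, 0.0, 0.001]
ft_force: [-1.6, 0.8, 8.2]
grip_width: 0.564
grasp_force: 40.2
```

>>> play_rows(
  plan=[0,0,0,0,0,-0.03,0.4,0,0,0,0,0,-0.06,0.4,0,0,0,0,0.015,-0.09,0.4,0,0,0,-0.01,0.05,-0.09,0.4,0,0,0,-0.02,0.09,-0.09,0.4,0,0,0,-0.03,0.13,-0.09,0.4,0,0,0,-0.04,0.17,-0.09,0.4,0,0,0,-0.05,0.21,-0.09,0.4,0,0,0,-0.06,0.25,-0.09,0.4,0,0,0,-0.07,0.29,-0.09,0.4,0,0,0,-0.0745,0.325,-0.09,0.4,0,0,0,-0.0745,0.345,-0.09,0.4,0,0,0,-0.0745,0.345,-0.09,0.4,0,0,0,-0.0745,0.345,-0.09,0.4,0,0,0,-0.0745,0.345,-0.09,0.4],
)

```text
clock: 19.82
position: [0.4592, 0.0764, 0.1149]
ee_rot: [0.001, 1.0, -0.0, 0.0]
ft_force: [1.2, -0.5, -2.3]
grip_width: 0.565
grasp_force: 42.3
```

>>> play_rows(
  plan=[0,0,0,0,0.001,0.03,0.4,0,0,0,0,0.001,0.06,0.4,0,0,0,0,0.001,0.077,0.4,0,0,0,0,0.001,0.083,0.4,0,0,0,0,0.001,0.085,0.4,0,0,0,0,0.001,0.0855,0.4,0,0,0,0,0.001,0.086,0.4,0,0,0,0,0.001,0.086,0.4,0,0,0,0,0.001,0.086,0.4],
)

```text
clock: 20.95
position: [0.4598, 0.0785, 0.0298]
ee_rot: [0.0, 1.0, 0.0, 0.001]
ft_force: [-3.2, -1.0, 5.3]
grip_width: 0.557
grasp_force: 43.4
```

>>> play_rows(
  plan=[0,0,0,0,0,0,0.58,0,0,0,0,0,0,0.62,0,0,0,0,0,0,0.68,0,0,0,0,0,0,0.75,0,0,0,0,0,0,0.82,0,0,0,0,0,0,0.9,0,0,0,0,0,-0.02,0.95,0,0,0,0,0,-0.05,1,0,0,0,0,0,-0.09,1,0,0,0,0,0,-0.12,1,0,0,0,0,0,-0.12,1],
)

```text
clock: 22.32
position: [0.4606, 0.0788, 0.151]
ee_rot: [0.0, 1.0, 0.001, 0.002]
ft_force: [-0.5, 0.8, 0.5]
grip_width: 1.0
grasp_force: 0.0
```

>>> play_rows(
  plan=[0,0,0,-0.018,-0.04,0,1,0,0,0,-0.037,-0.08,0,1,0,0,0,-0.056,-0.12,0,1,0,0,0,-0.075,-0.16,0,1,0,0,0,-0.094,-0.2,0,1,0,0,0,-0.113,-0.24,0,1,0,0,0,-0.132,-0.28,0,1,0,0,0,-0.15,-0.32,0,1,0,0,0,-0.166,-0.3535,0.01,1,0,0,0,-0.166,-0.3535,0.02,1,0,0,0,-0.166,-0.3535,0.02,1,0,0,0,-0.166,-0.3535,0.02,1,0,0,0,-0.166,-0.3535,0.02,1],
)

```text
clock: 23.95
position: [0.6255, -0.2742, 0.1294]
ee_rot: [-0.001, 1.0, 0.0, 0.0]
ft_force: [0.3, -0.0, -0.0]
grip_width: 1.003
grasp_force: 0.0
```

Run:
```python
from h import *
cv2.imwrite('pics/s5.png',viewer.camera('side')[:,:,::-1])
```

```text
(no output)
```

View pics/s5.png

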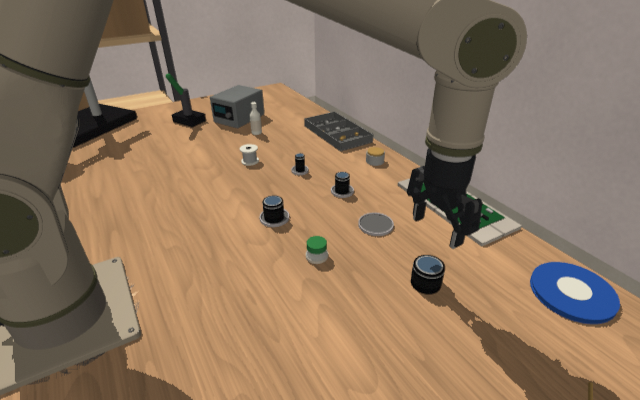

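Three lenses stand upright in their dishes at (300,163), (342,183) and (273,208). The gripper is above the 60 mm lens at (428,272), and the jar and spool haven't moved.

>>> play_rows(
  plan=[0,0,0,0,-0.001,0.03,1,0,0,0,0,-0.001,0.06,1,0,0,0,0,-0.001,0.08,1,0,0,0,0,-0.001,0.095,1,0,0,0,0,-0.001,0.104,1,0,0,0,0,-0.001,0.104,0.9,0,0,0,0,-0.001,0.104,0.82,0,0,0,0,-0.001,0.104,0.77,0,0,0,0,-0.001,0.104,0.73,0,0,0,0,-0.001,0.104,0.65,0,0,0,0,-0.001,0.104,0.55,0,0,0,0,-0.001,0.104,0.55,0,0,0,0,-0.001,0.104,0.55],
  squeeze=45,
)

```text
clock: 25.62
position: [0.6256, -0.2761, 0.0254]
ee_rot: [0.0, 1.0, 0.0, 0.0]
ft_force: [-1.0, 2.2, 5.3]
grip_width: 0.693
grasp_force: 49.1
```

>>> play_rows(
  plan=[0,0,0,0,0,-0.03,0.55,0,0,0,0,0,-0.06,0.55,0,0,0,-0.002,0.015,-0.09,0.55,0,0,0,-0.007,0.05,-0.09,0.55,0,0,0,-0.013,0.09,-0.09,0.55,0,0,0,-0.019,0.13,-0.09,0.55,0,0,0,-0.024,0.17,-0.09,0.55,0,0,0,-0.028,0.193,-0.09,0.55,0,0,0,-0.029,0.2025,-0.09,0.55,0,0,0,-0.029,0.2025,-0.09,0.55,0,0,0,-0.029,0.2025,-0.09,0.55,0,0,0,-0.029,0.2025,-0.09,0.55],
)

```text
clock: 27.12
position: [0.654, -0.0752, 0.1148]
ee_rot: [0.001, 1.0, -0.0, -0.0]
ft_force: [-1.0, -0.7, -3.5]
grip_width: 0.69
grasp_force: 49.5
```

>>> play_rows(
  plan=[0,0,0,0,0.001,0.03,0.55,0,0,0,0,0.001,0.06,0.55,0,0,0,0,0.001,0.077,0.55,0,0,0,0,0.001,0.083,0.55,0,0,0,0,0.001,0.085,0.55,0,0,0,0,0.001,0.0855,0.55,0,0,0,0,0.001,0.086,0.55,0,0,0,0,0.001,0.086,0.55,0,0,0,0,0.001,0.086,0.55],
)

```text
clock: 28.25
position: [0.6547, -0.0726, 0.0295]
ee_rot: [0.0, 1.0, 0.0, 0.001]
ft_force: [-0.5, -0.2, 1.4]
grip_width: 0.691
grasp_force: 49.7
```

>>> play_rows(
  plan=[0,0,0,0,0,0.0004,0.55,0,0,0,0,0,0.0004,0.55,0,0,0,0,0,0.0004,0.71,0,0,0,0,0,0.0004,0.76,0,0,0,0,0,0.0004,0.82,0,0,0,0,0,0.0004,0.9,0,0,0,0,0,0.0004,1,0,0,0,0,0,0.0004,1,0,0,0,0,0,0.0004,1,0,0,0,0,0,-0.02,1,0,0,0,0,0,-0.05,1,0,0,0,0,0,-0.09,1,0,0,0,0,0,-0.13,1,0,0,0,0,0,-0.15,1,0,0,0,0,-0.05,-0.15,1,0,0,0,0.02,-0.1,-0.15,1,0,0,0,0.04,-0.15,-0.15,1,0,0,0,0.05,-0.2,-0.15,1,0,0,0,0.05,-0.2,-0.15,1,0,0,0,0.05,-0.2,-0.15,1],
)

```text
clock: 30.75
position: [0.6043, -0.2719, 0.1786]
ee_rot: [-0.0, 1.0, 0.0, -0.0]
ft_force: [0.3, 1.0, -0.3]
grip_width: 0.998
grasp_force: 0.0
```

Run:
```python
from h import *
S=viewer.camera('side')
for u in((300,154),(342,175),(273,201),(376,205)):
    p,w,h=blob(S,u,'glass',14);print(np.round(p,1),w,h,ray('side',p,.054)[0].round(4))
cv2.imwrite('pics/s6.png',cv2.resize(S[120:280,200:460,::-1],None,fx=3,fy=3))
```

```text
[299.1 155. ] 7 3 [0.6238 0.2527 0.054 ]
[342.  174.6] 11 6 [0.6672 0.0953 0.054 ]
[272.3 200.1] 16 9 [0.4593 0.0802 0.054 ]
[377.1 207. ] 19 11 [ 0.6548 -0.0718  0.054 ]
```

View pics/s6.png

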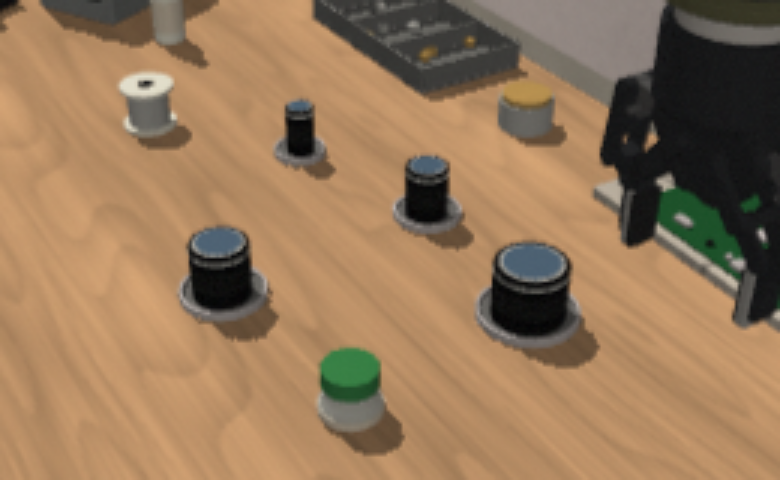

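All four lenses stand upright inside their dishes, at crop (300,130), (427,190), (220,270) and (530,290). The gripper is clear of everything.

```bash
python3 -c "
from workcell import manip
print(manip.hand_in())"
```

```text
the job is handed in; nothing more can be done
None
```

I put all four lenses upright in the dishes of their own size, left the flux jar and solder spool where they stood, and handed the job in at about 31 s of the 102 s allowed.

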